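Stack the sample boxes

TASK

Clear the tape roll off the tallest sample box and lay it flat on the yellow notepad, then stack the three lidded boxes on the tallest one where it stands: first the middle-height box, then the lowest on top, each lowered (not dropped) until its base recesses lock over the lid lugs below and it sits fully down, level and in line. Leave the tallest box in its place and the other bench things undisturbed.

Things in the scene. Friction and masses are not known exactly. Their poses are not given: they have to be found in the camera images.
- box_tall: Tallest of three like-made boxes: grey, flush white lid, grey lugs, straight sides, 96 (x) x 60 (y) mm, 70 high to the lid surface, 450 g, loose; same turned half round. Origin: centre of underside, z up. On each lid four round lugs at x +-36, y +-19: 12 wide at foot, 6 high, tapering to 8 above 2.5 mm. Three boxes stand in a row across the bench, x axes within 25 deg of straight ahead, any order.
- box_mid: Middle-height box, loose: footprint, axes, origin and lugs as box_tall, 52 mm high to the lid surface, 320 g. Underneath four square recesses at x +-36, y +-19: 15 x 15, 8 deep (1.5 mm play round a lug foot). Locked on another box, its underside lies flat on that lid, sides in line; perched on the lugs it is 6 mm too high. Grip across the 60 mm width.
- box_low: Lowest box, loose: as box_mid (same footprint, lugs, recesses, axes, origin at centre of underside) but 36 mm high to the lid surface, 220 g.
- tape_roll: Roll of pale tape, 56 mm outside diameter, 26 mm hole, 25 mm high, 60 g, lying flat between the four lugs on the lid of box_tall, within about 3 mm of its middle. Origin: centre of its underside; z along its axis, up.
- notepad: Pale yellow notepad, a fixed slab 110 x 110 mm and 8 mm thick, flat on the bench beyond the boxes. Origin: centre of its underside; z up. Its top is clear.
- tube_rack: Orange microtube rack, 60 (x) x 110 (y) mm, 43 mm high with its tubes. Origin: centre of the footprint. z up. Bystander: leave it where it is (less than 30 mm moved is tolerated).
- marker: Marker pen 130 mm long along x, 13 mm thick, lying between two boxes. Origin: centre of the footprint. z up. Bystander: leave it where it is (less than 30 mm moved is tolerated).
- timer: Small bench timer 45 x 32 mm, 16 mm high, between two boxes. Origin: centre of the footprint. z up. Bystander: leave it where it is (less than 30 mm moved is tolerated).
- tip_box: Open green box of pipette tips, 85 x 120 mm, 64 mm high; it has no lid or lugs. Origin: centre of the footprint. z up. Bystander: leave it where it is (less than 30 mm moved is tolerated).
- foam_holder: White foam block 90 x 130 mm, 45 mm high, with two capped tubes reaching 110 mm. Origin: centre of the footprint. z up. Bystander: leave it where it is (less than 30 mm moved is tolerated).
- media_bottle: Glass bottle with black cap, 86 mm across, 190 mm high, on the left. Origin: centre of the footprint. z up. Bystander: leave it where it is (less than 30 mm moved is tolerated).
- beaker: Small glass beaker, 68 mm across, 70 mm high, near left. Origin: centre of the footprint. z up. Bystander: leave it where it is (less than 30 mm moved is tolerated).

How it is judged:
By the outcome, as a careful person would: the job done as asked, in the order asked, and still so for the second after the job is handed in, with the robot touching nothing.
It also fails if it takes over 72 s, if anything falls off the work surface, if the arm or the gripper's body presses on something with over 40 N, if the wrist force passes 120 N, or if a joint passes its speed limit or range.

ROBOT

A 6-joint arm with a two-finger parallel gripper is mounted at the origin on the work surface. World frame = base frame: x ahead of the robot, y to its left, z up, the work surface at z = 0. Lengths are in m, angles in rad, forces in N, time in s.
With the tool pointing down it reaches from about 0.25 to 0.725 m from the base axis. Payload 4 kg.
Tool frame: the origin (TCP) lies on the centre line of the jaws, within the pads' length; the fingertips stand 17 mm ahead of it and the grasp point (between the pads) lies 2 mm behind it; z points along the fingers, y is the line along which they close (so a half turn about z gives the same grasp; the last joint's range is limited). The gripper opens to 85 mm and grips with 20 to 120 N. Pads are 22 mm wide; open, the fingers measure 114 mm over their backs; the gripper's body (76 mm by 85 mm) begins 54 mm behind the grasp point. The pads swing forward as they close: fully open they stand 13 mm farther back than shut.
Start: joints at [-1.195, 0.241, 0.005, 1.335, 0, 1.571], TCP at [0.184, -0.465, 0.248] pointing down, gripper open.
Joint ranges: [-2.72, 2.72], [-1.05, 1.87], [-1.09, 1.28], [-1.99, 2.15], [-1.42, 1.44], [-3.14, 3.14]. Speed limits (rad/s): [2.79, 2.79, 3.14, 3.14, 3.14, 3.14].

INTERFACE

Orientations are given as a unit quaternion [x, y, z, w].
In Python, from workcell import bot, camera, get_calibration gives the robot as it stands.
- The arm moves only by the tool apply_moves, never from a script. Its argument "steps" is a list of rows, each a list of 3 entries, a list of its own where there are three numbers: the shift along the tool's x, y, z as a fraction of full scale, then the turn, a rotation vector about the tool's x, y, z as a fraction of full scale, then the opening, from 0 (shut) to 1 (fully open). A call has exactly 8 rows; each row shifts and turns the commanded pose from where the row before left it, along the tool's axes as they then stand; what a row does not reach is not made up. Full scale, the value 1, is 20 cm for a shift and pi rad for a turn. A row lasts 1/12 s, in which the tool goes at most 41.7 mm and 7.16 degrees, less where a joint would pass 70% of its speed; a pose out of reach is approached as far as the arm can. A call with a number of a shift or a turn outside -1 to 1 is refused whole. A call with a gripper value outside its range is refused whole. The fingers move at their own pace and stop on an object; the grip force is fixed at half the most. Time passes only in rows, so rows that do not move let the fingers close, or fill a call up. It gives the time, the measured TCP pose, the force, the opening and the grip force at its end, in the units of the state.
- bot.get_obs(): the state, without advancing time (a new reading comes with each control period).
- camera(name): name is "side" or "top"; returns (picture, depth): 420x560x3 uint8, red, green, blue; 420x560 float32, m along the optical axis (not along the pixel's ray), 0 where there is no reading.
- get_calibration(name): a dict with "fov_y" (degrees; the focal length in pixels is half the picture's height over the tangent of half this angle, whatever the lens; pixels are square), "cx", "cy" (the principal point, pixels), "rvec" (rotation vector, rad) and "tvec" (3), from world to camera coordinates, as OpenCV has them. Camera axes: x right, y down, z forward; pixel columns grow to the right and rows downward; lengths in m; the calibration is good to about 2 mm. A picture is of the moment at which its call begins. get_calibration takes no time and is no camera call.
- bot.job_done(): hands the job in; it is judged then, once.
The state is a dict: "clock": time; "joint_pos": joint angles; "joint_vel": joint speeds; "tau": joint torques, N m; "eef_pos": TCP position; "tool_rot": TCP orientation; "ft_force": force on the tool from outside, world axes, zero at the start; "ft_torque": the same for the moment, N m; "grip_width": finger opening in m; "grasp_force": force on a finger pad.
Only numpy, scipy, OpenCV 4.12 (cv2) and the standard library are available. Lean on these libraries where they do the work, as an engineer would, in place of code of your own. Each camera call takes 0.05 s, during which the arm holds its last target. There are 200 camera calls.

## Working session

There is one attempt and no reset: what is moved stays moved. The work goes in short steps, Python scripts to look and compute and a tool call to move; the robot and the scene stay as the last step left them, time stands still between calls to the robot, and variables do not carry over. Pictures are saved under pics/ and viewed, at most 10 in all, crops included, and the job is handed in when it is done.

Besides the shell and the picture viewer there is one more tool, called after "Emit:" as name(argument=value, ...), one argument or row to a line, values as JSON. apply_moves: Moves the arm, as the interface text tells. Its arguments: {"type":"object","properties":{"steps":{"type":"array"}},"required":["steps"]}

```bash
ls; mkdir -p pics
cat > h.py <<'E'
import numpy as np, cv2
from workcell import bot, camera, get_calibration
def cal(n):
    c=get_calibration(n); f=210/np.tan(np.radians(c["fov_y"])/2)
    K=np.array([[f,0,c["cx"]],[0,f,c["cy"]],[0,0,1]]); R=cv2.Rodrigues(np.array(c["rvec"],float))[0]
    return K,R,np.array(c["tvec"],float).ravel(),c
def cloud(n,d):
    K,R,t,_=cal(n); v,u=np.mgrid[:d.shape[0],:d.shape[1]]
    p=np.stack([(u-K[0,2])/K[0,0]*d,(v-K[1,2])/K[1,1]*d,d],-1)
    return (p-t)@R
def ray(n,u,v,z):
    K,R,t,_=cal(n); o=-R.T@t; r=R.T@np.linalg.inv(K)@np.array([u,v,1.]); return o+r*(z-o[2])/r[2]
E
python3 - <<'E'
from h import *
for n in("top","side"):
    p,d=camera(n); np.savez("pics/%s0.npz"%n,p=p,d=d)
    cv2.imwrite("pics/%s0.png"%n,p[...,::-1]); K,R,t,c=cal(n); print(n,c,-R.T@t,(d>0).mean())
print(bot.get_obs())
E
```

```text
pics
top {'fov_y': 50.04593849767111, 'cx': 275.9039453090328, 'cy': 211.8114100100991, 'rvec': array([ 2.12049693, -2.15770509,  0.18166321]), 'tvec': array([0.05150039, 0.49469621, 1.42810523])} [0.2570396  0.05414335 1.48924824] 0.996109693877551
side {'fov_y': 45.531600853792234, 'cx': 274.0214134780361, 'cy': 212.75991974487903, 'rvec': array([ 2.37168099, -0.3250418 ,  0.11613074]), 'tvec': array([-0.46684817,  0.19043889,  1.28836253])} [ 0.26249397 -0.83973727  1.06772208] 0.995969387755102
{'clock': 0.1, 'joint_pos': array([-1.19499098e+00,  2.41329315e-01,  3.83399592e-03,  1.33519628e+00,
       -1.03247410e-05,  1.57078293e+00]), 'joint_vel': array([-0.00027618, -0.00172893,  0.00219286, -0.00082621, -0.00136694,
       -0.0017641 ]), 'tau': array([ 6.75065767e-04, -3.73137474e+01,  2.53009683e+01,  1.08570416e-02,
        4.14633575e-05, -7.50887438e-06]), 'eef_pos': array([ 0.18330843, -0.46460109,  0.24749658]), 'tool_rot': array([ 9.82396481e-01,  1.86805398e-01, -1.82082837e-04, -9.29993835e-04]), 'ft_force': array([ 0.04534013,  0.53508671, -0.75507995]), 'ft_torque': array([-0.0412154 , -0.01436258,  0.01424906]), 'grasp_force': 0.0, 'grip_width': 0.08544797993809136}
```

View pics/top0.png

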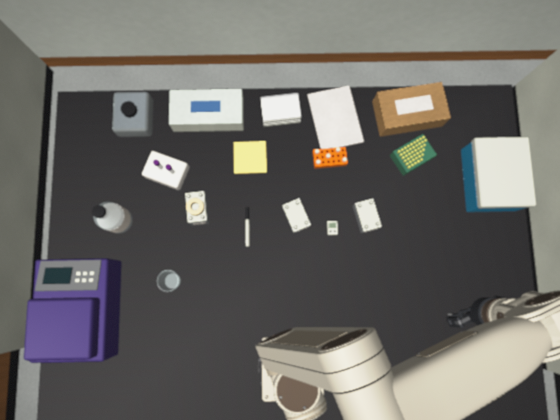

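View pics/side0.png

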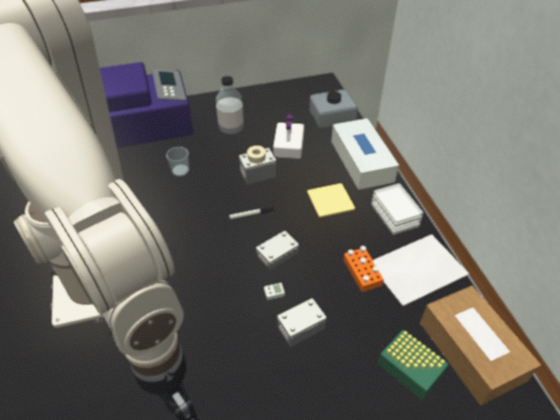

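The top view shows the tall box with tape at px (196,207), and the lidded boxes at (296,214) and (368,214). The notepad is at (250,157), the marker at (248,228), the timer at (332,228), and the tip box and rack are at upper right. The side view agrees: tall (258,160), the others (277,247) and (302,319), notepad (331,200).

```bash
cat >> h.py <<'E'
def lid(n,p,u,v,z,thr=165,r=34,tape=False):
    """lid contour near pixel -> centre, yaw, sizes by casting contour pts on plane z"""
    u0,v0=int(u-r),int(v-r); S=6
    c=cv2.resize(p[v0:v0+2*r,u0:u0+2*r],None,fx=S,fy=S,interpolation=cv2.INTER_CUBIC)
    m=(c.min(2)>thr).astype(np.uint8)
    cs=cv2.findContours(m,cv2.RETR_EXTERNAL,cv2.CHAIN_APPROX_NONE)[0]
    cs=[k for k in cs if cv2.contourArea(k)>2500]
    k=min(cs,key=lambda k:np.hypot(*(k.mean((0,1))-r*S)))[:,0]
    P=np.array([ray(n,(a+.5)/S-.5+u0,(b+.5)/S-.5+v0,z)[:2] for a,b in k],np.float32)
    (cx,cy),(w,h),a=cv2.minAreaRect(P)
    if w<h:w,h,a=h,w,a-90
    a=(a+90)%180-90
    return np.round([cx,cy,a,w,h],4)
E
python3 - <<'E'
from h import *
D={n:np.load("pics/%s0.npz"%n) for n in("top","side")}
pix={"top":dict(tall=(196,207),b=(296,214),c=(368,214)),"side":dict(tall=(258,160),b=(277,247),c=(302,319))}
for n in D:
    C=cloud(n,D[n]["d"])
    for k,(u,v) in pix[n].items():
        q=C[v-7:v+8,u-7:u+8].reshape(-1,3); print(n,k,"z med",np.median(q[:,2]).round(4),"max",q[:,2].max().round(4), D[n]["p"][v-3,u-3],"bench",np.median(C[v+25:v+30,u-5:u+5,2]).round(4))
print()
for zz in (.036,.052,):
  for n in D:
    for k in "bc":
      for thr in(120,150): print(zz,n,k,thr,lid(n,D[n]["p"],*pix[n][k],zz,thr))
a=[cv2.resize(D[n]["p"][v-30:v+30,u-35:u+35,::-1],None,fx=5.5,fy=5.5,interpolation=0) for n,(u,v) in(("top",(196,207)),("side",(258,160)))]
a.append(0*a[0]);
cv2.imwrite("pics/t1.png",np.hstack(a[:2]))
E
```

```text
top tall z med 0.0931 max 1.4892 [205 203 185] bench 0.0011
top b z med 0.0365 max 1.4892 [235 235 226] bench 0.0011
top c z med 0.053 max 1.4892 [234 234 225] bench 0.0006
side tall z med 0.0784 max 1.0677 [211 198 161] bench 0.0006
side b z med 0.0367 max 1.0677 [235 236 226] bench 0.0008
side c z med 0.0528 max 1.0677 [239 240 231] bench 0.0014

0.036 top b 120 [ 0.4854 -0.0227 21.8226  0.1022  0.066 ]
0.036 top b 150 [ 0.4856 -0.0227 21.7656  0.0993  0.0636]
0.036 top c 120 [ 0.4818 -0.2577 13.7353  0.1029  0.0679]
0.036 top c 150 [ 0.4821 -0.258  14.0938  0.1001  0.0646]
0.036 side b 120 [ 0.4825 -0.0279 21.567   0.1076  0.0665]Traceback (most recent call last):
  File "<stdin>", line 12, in <module>
  File "h.py", line 21, in lid
    P=np.array([ray(n,(a+.5)/S-.5+u0,(b+.5)/S-.5+v0,z)[:2] for a,b in k],np.float32)
                ~~~^^^^^^^^^^^^^^^^^^^^^^^^^^^^^^^^^^^
  File "h.py", line 12, in ray
    K,R,t,_=cal(n); o=-R.T@t; r=R.T@np.linalg.inv(K)@np.array([u,v,1.]); return o+r*(z-o[2])/r[2]
            ~~~^^^
  File "h.py", line 4, in cal
    c=get_calibration(n); f=210/np.tan(np.radians(c["fov_y"])/2)
ValueError: time passes only in moves, steps and waits
```

```bash
sed -i 's/^def cal(n):/import functools\n@functools.lru_cache(None)\ndef cal(n):/' h.py
python3 - <<'E'
from h import *
D={n:np.load("pics/%s0.npz"%n) for n in("top","side")}
pix={"top":dict(tall=(196,207),b=(296,214),c=(368,214)),"side":dict(tall=(258,160),b=(277,247),c=(302,319))}
for n in D:
    for k,zz in (("b",.036),("c",.052)):
      for thr in(150,180,205): print(zz,n,k,thr,lid(n,D[n]["p"],*pix[n][k],zz,thr))
    # notepad
    p=D[n]["p"].astype(int); m=((p[...,0]-p[...,2]>60)&(p[...,1]>170)).astype(np.uint8)
    k=max(cv2.findContours(m,0,1)[0],key=cv2.contourArea)[:,0]
    P=np.array([ray(n,a,b,.008)[:2] for a,b in k],np.float32); print(n,"pad",cv2.minAreaRect(P))
a=[cv2.resize(D[n]["p"][v-30:v+30,u-35:u+35,::-1],None,fx=5.5,fy=5.5,interpolation=cv2.INTER_CUBIC) for n,(u,v) in(("top",(196,207)),("side",(258,160)))]
cv2.imwrite("pics/t1.png",np.hstack(a))
E
```

```text
0.036 top b 150 [ 0.4856 -0.0227 21.7656  0.0993  0.0636]
0.036 top b 180 [ 0.4857 -0.0227 21.7577  0.0968  0.061 ]
0.036 top b 205 [ 0.4859 -0.0225 21.8441  0.0941  0.0585]
0.052 top c 150 [ 0.4796 -0.2546 14.0937  0.099   0.0639]
0.052 top c 180 [ 0.4797 -0.2548 14.1534  0.0965  0.061 ]
0.052 top c 205 [ 0.4798 -0.2548 13.9652  0.0939  0.0581]
top pad ((0.6925477385520935, 0.12818066775798798), (0.11101329326629639, 0.10979277640581131), 1.155983567237854)
0.036 side b 150 [ 0.4855 -0.0262 21.7803  0.0988  0.0628]
0.036 side b 180 [ 0.4856 -0.0261 21.7402  0.0955  0.0595]
0.036 side b 205 [ 0.4856 -0.026  21.6421  0.0923  0.0563]
0.052 side c 150 [ 0.4792 -0.2585 14.1129  0.0988  0.0619]
0.052 side c 180 [ 0.4792 -0.2585 14.0184  0.0962  0.0598]
0.052 side c 205 [ 0.4793 -0.2585 14.1314  0.0938  0.0572]
side pad ((0.6920266151428223, 0.12471407651901245), (0.11136701703071594, 0.11110448837280273), 0.43690910935401917)
```

View pics/t1.png

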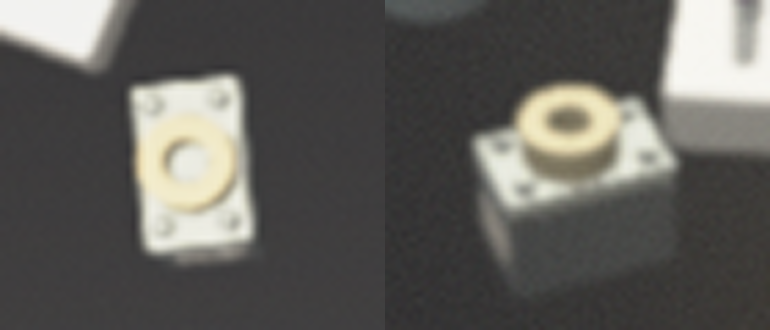

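The crop shows the tape ring on the tall box's lid, with its centre near px (194.5,206) in the top view. Four lugs stand clear at its corners, and the foam corner is at upper left.

```bash
cat >> h.py <<'E'
from scipy.spatial.transform import Rotation as Rn
def tape(n,p,u,v,z,r=30,lo=18):
    S=6;u0,v0=int(u-r),int(v-r)
    c=cv2.resize(p[v0:v0+2*r,u0:u0+2*r],None,fx=S,fy=S,interpolation=cv2.INTER_CUBIC).astype(int)
    m=((c[...,0]-c[...,2]>lo)&(c[...,0]>185)).astype(np.uint8)
    k=max(cv2.findContours(m,0,1)[0],key=cv2.contourArea)[:,0]
    P=np.array([ray(n,(a+.5)/S-.5+u0,(b+.5)/S-.5+v0,z)[:2] for a,b in k],np.float32)
    return np.round(np.r_[cv2.fitEllipse(P)[0],cv2.fitEllipse(P)[1]],4)
def pose():
    o=bot.get_obs(); R=Rn.from_quat(o["tool_rot"]).as_matrix(); return o,R,np.degrees(np.arctan2(R[1,0],R[0,0]))
def go(x,y,z,yaw):
    """turn first (units), then shift in final tool axes (units)"""
    o,R,ps=pose(); d=np.array([x,y,z])-o["eef_pos"]; a=np.radians(yaw)
    X=np.array([np.cos(a),np.sin(a),0]);Y=np.array([np.sin(a),-np.cos(a),0])
    print("at",o["eef_pos"].round(4),"yaw %.2f"%ps,"tilt",R[:2,2].round(4),"t %.1f"%o["clock"],"F",o["ft_force"].round(1),"w %.4f"%o["grip_width"])
    print("turnz %.4f"%((ps-yaw)/180),"shift",np.round([d@X/.2,d@Y/.2,-d[2]/.2],4))
E
python3 - <<'E'
from h import *
D={n:np.load("pics/%s0.npz"%n) for n in("top","side")}
for n,(u,v) in(("top",(196,207)),("side",(257,153))):
  for lo in (18,28): print(n,tape(n,D[n]["p"],u,v,.095,lo=lo))
print(lid("top",D["top"]["p"],196,207,.07,170),lid("side",D["side"]["p"],258,160,.07,170))
go(.5,.29,.2,5)
E
```

```text
top [0.5088 0.2981 0.0578 0.062 ]
top [0.5089 0.2988 0.0552 0.0569]
side [0.5086 0.2926 0.0544 0.0688]
side [0.5104 0.2953 0.0544 0.0566]
[0.5126 0.3002 5.6592 0.0977 0.0613] [0.5114 0.3081 5.2566 0.0973 0.0838]
at [ 0.1833 -0.4646  0.2475] yaw 21.53 tilt [-0.0007  0.0018] t 0.1 F [ 0.   0.5 -0.8] w 0.0854
turnz 0.0918 shift [ 1.9063 -3.6206  0.2375]
```

Emit:
apply_moves(
  steps=[
    [[0, 0, 0], [0, 0, 0.0306], 1],
    [[0, 0, 0], [0, 0, 0.0306], 1],
    [[0, 0, 0], [0, 0, 0.0306], 1],
    [[0.09, -0.17, 0], [0, 0, 0], 1],
    [[0.09, -0.17, 0], [0, 0, 0], 1],
    [[0.09, -0.17, 0], [0, 0, 0], 1],
    [[0.09, -0.17, 0], [0, 0, 0], 1],
    [[0.09, -0.17, 0], [0, 0, 0], 1],
  ],
)

```text
clock: 0.77
eef_pos: [0.2582, -0.2861, 0.2478]
tool_rot: [0.999, 0.043, -0.0, -0.0]
ft_force: [1.1, -0.2, -0.1]
grip_width: 0.0854
grasp_force: 0.0
```

Emit:
apply_moves(
  steps=[
    [[0.09, -0.17, 0], [0, 0, 0], 1],
    [[0.09, -0.17, 0], [0, 0, 0], 1],
    [[0.09, -0.17, 0], [0, 0, 0], 1],
    [[0.09, -0.17, 0], [0, 0, 0], 1],
    [[0.09, -0.17, 0], [0, 0, 0], 1],
    [[0.09, -0.17, 0], [0, 0, 0], 1],
    [[0.09, -0.17, 0], [0, 0, 0], 1],
    [[0.09, -0.17, 0], [0, 0, 0], 1],
  ],
)

```text
clock: 1.43
eef_pos: [0.378, -0.0024, 0.2482]
tool_rot: [0.999, 0.044, 0.0, 0.0]
ft_force: [0.8, 0.0, -0.4]
grip_width: 0.0857
grasp_force: 0.0
```

Emit:
apply_moves(
  steps=[
    [[0.09, -0.17, 0], [0, 0, 0], 1],
    [[0.09, -0.17, 0], [0, 0, 0], 1],
    [[0.09, -0.17, 0], [0, 0, 0], 1],
    [[0.09, -0.17, 0], [0, 0, 0], 1],
    [[0.09, -0.17, 0], [0, 0, 0], 1],
    [[0.09, -0.17, 0], [0, 0, 0], 1],
    [[0.09, -0.17, 0], [0, 0, 0], 1],
    [[0.09, -0.17, 0], [0, 0, 0], 1],
  ],
)

```text
clock: 2.1
eef_pos: [0.5031, 0.1605, 0.2581]
tool_rot: [0.991, 0.127, -0.008, -0.05]
ft_force: [0.4, 0.8, -0.0]
grip_width: 0.0859
grasp_force: 0.0
```

```bash
python3 -c "
from h import *
go(.509,.297,.089,5.5)"
```

```text
at [0.5031 0.1605 0.2581] yaw 14.59 tilt [-0.0281  0.0974] t 2.1 F [ 0.4  0.8 -0. ] w 0.0859
turnz 0.0505 shift [ 0.0946 -0.6767  0.8457]
```

Emit:
apply_moves(
  steps=[
    [[0, 0, 0], [0, 0, 0], 1],
    [[0, 0, 0], [0, 0, 0], 1],
    [[0, 0, 0], [0, 0, 0], 1],
    [[0, 0, 0], [0, 0, 0], 1],
    [[0, 0, 0], [0, 0, 0], 1],
    [[0, 0, 0], [0, 0, 0], 1],
    [[0, 0, 0], [0, 0, 0], 1],
    [[0, 0, 0], [0, 0, 0], 1],
  ],
)

```text
clock: 2.77
eef_pos: [0.5027, 0.1594, 0.259]
tool_rot: [0.991, 0.126, -0.007, -0.05]
ft_force: [1.0, -0.1, -0.0]
grip_width: 0.0849
grasp_force: 0.0
```

```bash
python3 -c "
from h import *
go(.509,.297,.089,5.5)
o=bot.get_obs();print(o['joint_pos'].round(2)); R=Rn.from_quat(o['tool_rot']).as_matrix()
T=Rn.from_euler('z',5.5,degrees=True).as_matrix()@np.diag([1,-1,-1.]); print((Rn.from_matrix(R.T@T).as_rotvec()/np.pi).round(4))"
```

```text
at [0.5027 0.1594 0.259 ] yaw 14.51 tilt [-0.026   0.0974] t 2.8 F [ 1.  -0.1 -0. ] w 0.0849
turnz 0.0500 shift [ 0.0974 -0.682   0.8502]
[0.25 0.29 0.1  1.38 0.1  3.14]
[-0.0321  0.0028  0.05  ]
```

Emit:
apply_moves(
  steps=[
    [[0, 0, 0], [0, 0, -0.0395], 1],
    [[0, 0, 0], [0, 0, -0.0395], 1],
    [[0, 0, 0], [0, 0, -0.0395], 1],
    [[0, 0, 0], [0, 0, -0.0395], 1],
    [[0, 0, 0], [0, 0, -0.0395], 1],
    [[0, 0, 0], [0, 0, -0.0395], 1],
    [[0, 0, 0], [0, 0, -0.0395], 1],
    [[0, 0, 0], [0, 0, -0.0395], 1],
  ],
)

```text
clock: 3.43
eef_pos: [0.5028, 0.1596, 0.2589]
tool_rot: [0.809, 0.585, 0.018, -0.047]
ft_force: [0.1, -0.0, -0.3]
grip_width: 0.0857
grasp_force: 0.0
```

Emit:
apply_moves(
  steps=[
    [[0, 0, 0], [0, 0, -0.0395], 1],
    [[0, 0, 0], [0, 0, -0.0395], 1],
    [[0, 0, 0], [0, 0, -0.0395], 1],
    [[0, 0, 0], [0, 0, -0.0395], 1],
    [[0, 0, 0], [0, 0, -0.0395], 1],
    [[0, 0, 0], [0, 0, -0.0395], 1],
    [[0, 0, 0], [0, 0, -0.0395], 1],
    [[0, 0, 0], [0, 0, -0.0395], 1],
  ],
)

```text
clock: 4.1
eef_pos: [0.5028, 0.1596, 0.2589]
tool_rot: [0.433, 0.9, 0.038, -0.033]
ft_force: [-0.4, 0.2, -0.1]
grip_width: 0.0856
grasp_force: 0.0
```

Emit:
apply_moves(
  steps=[
    [[0, 0, 0], [0, 0, -0.0395], 1],
    [[0, 0, 0], [0, 0, -0.0395], 1],
    [[0, 0, 0], [0, 0, -0.0395], 1],
    [[0, 0, 0], [0, 0, -0.0395], 1],
    [[0, 0, 0], [0, 0, -0.0395], 1],
    [[0, 0, 0], [0, 0, -0.0395], 1],
    [[0, 0, 0], [0, 0, -0.0395], 1],
    [[0, 0, 0], [0, 0, 0], 1],
  ],
)

```text
clock: 4.77
eef_pos: [0.5028, 0.1595, 0.2589]
tool_rot: [0.016, 0.999, 0.049, -0.014]
ft_force: [-0.4, -0.3, -0.5]
grip_width: 0.0854
grasp_force: 0.0
```

```bash
cat >> h.py <<'E'
def go(x,y,z,yaw):
    """turn first (units, rotvec in tool), then shift in final tool axes (units)"""
    o,R,ps=pose(); T=Rn.from_euler('z',yaw,degrees=True).as_matrix()@np.diag([1,-1,-1.])
    d=np.array([x,y,z])-o["eef_pos"]
    print("at",o["eef_pos"].round(4),"yaw %.2f"%ps,"tilt",R[:2,2].round(4),"t %.1f"%o["clock"],"F",o["ft_force"].round(1),"w %.4f"%o["grip_width"],"q6 %.2f"%o["joint_pos"][5])
    print("turn",(Rn.from_matrix(R.T@T).as_rotvec()/np.pi).round(4),"shift",(T.T@d/.2).round(4))
E
python3 -c "
from h import *
go(.509,.297,.089,185.5)"
```

```text
at [0.5028 0.1595 0.2589] yaw 178.25 tilt [-0.0263  0.0973] t 4.8 F [-0.4 -0.3 -0.5] w 0.0854 q6 0.28
turn [ 0.0313 -0.0074 -0.0407] shift [-0.0968  0.6811  0.8495]
```

Emit:
apply_moves(
  steps=[
    [[0, 0, 0], [0.0157, -0.0037, -0.0204], 1],
    [[0, 0, 0], [0.0157, -0.0037, -0.0204], 1],
    [[-0.0194, 0.136, 0], [0, 0, 0], 1],
    [[-0.0194, 0.136, 0], [0, 0, 0], 1],
    [[-0.0194, 0.136, 0.05], [0, 0, 0], 1],
    [[-0.0194, 0.136, 0.1], [0, 0, 0], 1],
    [[-0.0194, 0.137, 0.15], [0, 0, 0], 1],
    [[0, 0, 0.15], [0, 0, 0], 1],
  ],
)

```text
clock: 5.43
eef_pos: [0.5101, 0.3023, 0.1686]
tool_rot: [-0.048, 0.999, 0.002, 0.002]
ft_force: [1.2, -0.2, -0.0]
grip_width: 0.0855
grasp_force: 0.0
```

```bash
python3 -c "
from h import *
go(.509,.297,.089,185.5)"
```

```text
at [0.5101 0.3023 0.1686] yaw -174.53 tilt [0.0035 0.0041] t 5.4 F [ 1.2 -0.2 -0. ] w 0.0855 q6 0.44
turn [ 0.0012  0.0012 -0.0001] shift [ 0.0079 -0.0259  0.3982]
```

Emit:
apply_moves(
  steps=[
    [[0.0, 0, 0.1], [0, 0, 0], 1],
    [[0, 0, 0.1], [0, 0, 0], 1],
    [[0, 0, 0.05], [0, 0, 0], 1],
    [[0, 0, 0], [0, 0, 0], 1],
    [[0, 0, 0], [0, 0, 0], 1],
    [[0, 0, 0], [0, 0, 0], 1],
    [[0, 0, 0], [0, 0, 0], 1],
    [[0, 0, 0], [0, 0, 0], 1],
  ],
)

```text
clock: 6.1
eef_pos: [0.5103, 0.2974, 0.1204]
tool_rot: [-0.047, 0.999, 0.001, 0.001]
ft_force: [0.3, 0.2, 0.6]
grip_width: 0.0853
grasp_force: 0.0
```

```bash
python3 -c "
from h import *
go(.509,.297,.089,185.5)"
```

```text
at [0.5103 0.2974 0.1204] yaw -174.62 tilt [0.0025 0.0013] t 6.1 F [0.3 0.2 0.6] w 0.0853 q6 0.43
turn [ 0.0003  0.0008 -0.0007] shift [ 0.0064 -0.0016  0.1572]
```

Emit:
apply_moves(
  steps=[
    [[0.006, 0, 0.05], [0.0003, 0.0008, 0], 1],
    [[0, 0, 0.06], [0, 0, 0], 1],
    [[0, 0, 0.047], [0, 0, 0], 1],
    [[0, 0, 0], [0, 0, 0], 1],
    [[0, 0, 0], [0, 0, 0], 1],
    [[0, 0, 0], [0, 0, 0], 0],
    [[0, 0, 0], [0, 0, 0], 0],
    [[0, 0, 0], [0, 0, 0], 0],
  ],
)

```text
clock: 6.77
eef_pos: [0.5088, 0.2973, 0.0888]
tool_rot: [-0.047, 0.999, -0.0, -0.0]
ft_force: [0.3, 0.9, 0.6]
grip_width: 0.0543
grasp_force: 63.1
```

Emit:
apply_moves(
  steps=[
    [[0, 0, 0], [0, 0, 0], 0],
    [[0, 0, 0], [0, 0, 0], 0],
    [[0, 0, 0], [0, 0, 0], 0],
    [[0, 0, 0], [0, 0, 0], 0],
    [[0, 0, -0.05], [0, 0, 0], 0],
    [[0, 0, -0.1], [0, 0, 0], 0],
    [[0, 0, -0.1], [0, 0, 0], 0],
    [[0, 0, 0], [0, 0, 0], 0],
  ],
)

```text
clock: 7.43
eef_pos: [0.5102, 0.2982, 0.1417]
tool_rot: [-0.047, 0.999, 0.001, 0.002]
ft_force: [0.5, 0.7, -0.6]
grip_width: 0.0545
grasp_force: 63.3
```

```bash
python3 -c "
from h import *
go(.6923,.1265,.029,185.5)"
```

```text
at [0.5102 0.2982 0.1417] yaw -174.59 tilt [0.0032 0.002 ] t 7.4 F [ 0.5  0.7 -0.6] w 0.0545 q6 0.43
turn [ 0.0005  0.0011 -0.0005] shift [-0.8243 -0.9418  0.5636]
```

Emit:
apply_moves(
  steps=[
    [[-0.0966, -0.1168, 0], [0, 0, 0], 0],
    [[-0.0966, -0.1168, 0], [0, 0, 0], 0],
    [[-0.0966, -0.1168, 0], [0, 0, 0], 0],
    [[-0.0966, -0.1168, 0], [0, 0, 0], 0],
    [[-0.0966, -0.1168, 0], [0, 0, 0], 0],
    [[-0.0966, -0.1168, 0], [0, 0, 0], 0],
    [[-0.0966, -0.1168, 0], [0, 0, 0], 0],
    [[-0.0966, -0.1168, 0], [0, 0, 0], 0],
  ],
)

```text
clock: 8.1
eef_pos: [0.68, 0.1243, 0.1363]
tool_rot: [-0.047, 0.999, -0.001, -0.002]
ft_force: [0.5, 0.7, 0.8]
grip_width: 0.0542
grasp_force: 63.3
```

Emit:
apply_moves(
  steps=[
    [[0, 0, 0.08], [0, 0, 0], 0],
    [[0, 0, 0.1], [0, 0, 0], 0],
    [[0, 0, 0.1], [0, 0, 0], 0],
    [[0, 0, 0.1], [0, 0, 0], 0],
    [[0, 0, 0.05], [0, 0, 0], 0],
    [[0, 0, 0], [0, 0, 0], 0],
    [[0, 0, 0], [0, 0, 0], 0],
    [[0, 0, 0], [0, 0, 0], 0],
  ],
)

```text
clock: 8.77
eef_pos: [0.6803, 0.1257, 0.0524]
tool_rot: [-0.047, 0.999, -0.001, -0.0]
ft_force: [-0.9, 0.2, -0.1]
grip_width: 0.0546
grasp_force: 63.3
```

```bash
python3 -c "
from h import *
go(.682,.127,.0275,185.5)"
```

```text
at [0.6803 0.1257 0.0524] yaw -174.58 tilt [-0.0006 -0.0011] t 8.8 F [-0.9  0.2 -0.1] w 0.0546 q6 0.09
turn [-0.0003 -0.0002 -0.0004] shift [-0.0092  0.0058  0.1247]
```

Lower the rest of the way, settle, release by opening, then retreat up.

Emit:
apply_moves(
  steps=[
    [[0, 0, 0.06], [0, 0, 0], 0],
    [[0, 0, 0.04], [0, 0, 0], 0],
    [[0, 0, 0.015], [0, 0, 0], 0],
    [[0, 0, 0.009], [0, 0, 0], 0],
    [[0, 0, 0.003], [0, 0, 0], 0],
    [[0, 0, 0], [0, 0, 0], 0],
    [[0, 0, 0], [0, 0, 0], 0],
    [[0, 0, 0], [0, 0, 0], 0],
  ],
)

```text
clock: 9.43
eef_pos: [0.6789, 0.1254, 0.0268]
tool_rot: [-0.047, 0.999, -0.001, -0.002]
ft_force: [-4.0, 0.3, 4.6]
grip_width: 0.0543
grasp_force: 63.9
```

Emit:
apply_moves(
  steps=[
    [[0, 0, 0], [0, 0, 0], 1],
    [[0, 0, 0], [0, 0, 0], 1],
    [[0, 0, 0], [0, 0, 0], 1],
    [[0, 0, 0], [0, 0, 0], 1],
    [[0, 0, -0.1], [0, 0, 0], 1],
    [[0, 0, -0.2], [0, 0, 0], 1],
    [[0, 0, -0.2], [0, 0, 0], 1],
    [[0, 0, -0.15], [0, 0, 0], 1],
  ],
)

```text
clock: 10.1
eef_pos: [0.6803, 0.1257, 0.1587]
tool_rot: [-0.047, 0.999, -0.001, -0.0]
ft_force: [0.7, 0.8, -0.1]
grip_width: 0.0852
grasp_force: 0.0
```

```bash
python3 -c "
from h import *
go(.4795,-.2566,.03,194.05)"
```

```text
at [0.6803 0.1257 0.1587] yaw -174.59 tilt [-0.0003 -0.0011] t 10.1 F [ 0.7  0.8 -0.1] w 0.0852 q6 0.09
turn [-0.0003 -0.0002 -0.048 ] shift [ 1.4382 -1.6103  0.6436]
```

Emit:
apply_moves(
  steps=[
    [[0, 0, 0], [0, 0, -0.024], 1],
    [[0, 0, 0], [0, 0, -0.024], 1],
    [[0.11, -0.124, 0], [0, 0, 0], 1],
    [[0.11, -0.124, 0], [0, 0, 0], 1],
    [[0.11, -0.124, 0], [0, 0, 0], 1],
    [[0.11, -0.124, 0], [0, 0, 0], 1],
    [[0.11, -0.124, 0], [0, 0, 0], 1],
    [[0.11, -0.124, 0], [0, 0, 0], 1],
  ],
)

```text
clock: 10.77
eef_pos: [0.5869, -0.052, 0.1562]
tool_rot: [-0.123, 0.992, -0.001, -0.001]
ft_force: [-0.4, -0.9, 0.8]
grip_width: 0.0854
grasp_force: 0.0
```

Emit:
apply_moves(
  steps=[
    [[0.11, -0.124, 0], [0, 0, 0], 1],
    [[0.11, -0.124, 0], [0, 0, 0], 1],
    [[0.11, -0.124, 0], [0, 0, 0], 1],
    [[0.11, -0.124, 0], [0, 0, 0], 1],
    [[0.11, -0.124, 0], [0, 0, 0], 1],
    [[0.11, -0.124, 0], [0, 0, 0], 1],
    [[0.115, -0.122, 0], [0, 0, 0], 1],
    [[0, 0, 0], [0, 0, 0], 1],
  ],
)

```text
clock: 11.43
eef_pos: [0.4767, -0.2612, 0.1569]
tool_rot: [-0.119, 0.993, -0.002, -0.002]
ft_force: [1.3, 0.7, -0.4]
grip_width: 0.0858
grasp_force: 0.0
```

Run:
```python
from h import *
go(.4795,-.2566,.03,194.05)
im=[]
for n,(u,v),(a,b),(zu,zv) in(("top",(196,207),(246,161),0*np.array([1,1])),("side",(258,160),(326,200),(0,0))):
    p,d=camera(n); np.savez("pics/%s1.npz"%n,p=p,d=d); im.append(p)
    for thr in (150,180): print(n,lid(n,p,u,v,.07,thr))
    print(n,"tape",[tape(n,p,a,b,.033,lo=l) for l in (18,28)])
cv2.imwrite("pics/a1.png",np.hstack([im[0][100:300,100:400],im[1][80:280,180:480]])[...,::-1])
```

```text
at [ 0.4767 -0.2612  0.1569] yaw -166.34 tilt [-0.0038 -0.0038] t 11.4 F [ 1.3  0.7 -0.4] w 0.0858 q6 -0.74
turn [-0.0009 -0.0015 -0.0022] shift [-0.0191  0.0189  0.6347]
top [0.5124 0.3001 5.5392 0.0999 0.0631]
top [0.5127 0.3002 5.5695 0.0966 0.0607]
top tape [array([0.685 , 0.1275, 0.1265, 0.1273]), array([0.685 , 0.1275, 0.1265, 0.1273])]
side [ 4.85400e-01  2.90800e-01 -8.51676e+01  5.74000e-02  4.50000e-02]
side [ 4.85300e-01  2.89700e-01 -8.70316e+01  5.04000e-02  4.14000e-02]
side tape [array([0.7115, 0.0882, 0.058 , 0.1258]), array([0.7115, 0.0882, 0.058 , 0.1258])]
```

View pics/a1.png

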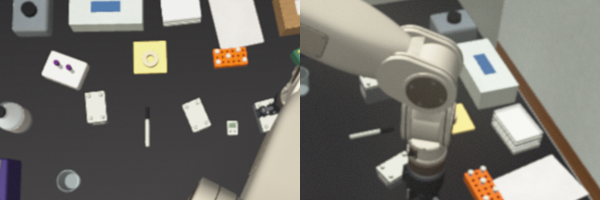

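The tape now lies inside the notepad at px (250,159) in the top view, and the tall lid is clear. The side view is blocked by the arm. Next I'll compare the tape's position in the image with where it was released.

Run:
```python
from h import *
p=np.load("pics/top1.npz")["p"]
c=cv2.resize(p[135:180,225:275],None,fx=6,fy=6,interpolation=cv2.INTER_CUBIC).astype(int)
rb=c[...,0]-c[...,2]; print(rb[::24,::24])
for th in (70,80,90):
    m=((rb<th)&(c[...,0]>150)).astype(np.uint8); n,l,s,ce=cv2.connectedComponentsWithStats(m)
    for k in cv2.findContours(m,0,1)[0]:
        if cv2.contourArea(k)<3000: continue
        P=np.array([ray("top",(a+.5)/6-.5+225,(b+.5)/6-.5+135,.033)[:2] for a,b in k[:,0]],np.float32); print(th,cv2.fitEllipse(P))
```

```text
[[ 0  0  0  0  1  1  0  0  0  0 -1  0  1]
 [-1  0  0 -1 -2 -2 -3 -3 -4 -4 -4  0  1]
 [ 0  0 43 93 90 91 89 87 87 81 92 -1  0]
 [ 0  0 39 82 82 81 83 83 82 81 94 -2  1]
 [ 0  0 40 82 81 78 52 60 81 82 94  0  0]
 [ 1  0 35 81 82 41 47 48 53 81 92 -1  1]
 [-1  1 33 80 81 42 83 78 43 81 90 -2  0]
 [ 1  1 32 81 82 40 45 41 62 82 86 -2  1]
 [ 0  1 26 81 81 84 64 67 83 81 85 -3  0]
 [ 0  0 27 80 81 81 82 83 84 85 89 -2  0]
 [ 0  1  1 10  7  5  2  0  1 -2 -1  1  0]
 [ 1 -1  0  0  0  0  0  1  0  0  0 -1  1]]
70 ((0.6849387884140015, 0.12758323550224304), (0.12913398444652557, 0.12983310222625732), 73.313720703125)
80 ((0.6849387884140015, 0.12758323550224304), (0.12913398444652557, 0.12983310222625732), 73.313720703125)
90 ((0.6849387884140015, 0.12758323550224304), (0.12913398444652557, 0.12983310222625732), 73.313720703125)
```

Emit:
apply_moves(
  steps=[
    [[0, 0, 0.1], [0, 0, 0], 1],
    [[0, 0, 0.1], [0, 0, 0], 1],
    [[0, 0, 0.05], [0, 0, 0], 1],
    [[0, 0, 0], [0, 0, 0], 1],
    [[0, 0, 0], [0, 0, 0], 1],
    [[0, 0, 0], [0, 0, 0], 1],
    [[0, 0, 0], [0, 0, 0], 1],
    [[0, 0, 0], [0, 0, 0], 1],
  ],
)

```text
clock: 12.2
eef_pos: [0.4802, -0.2568, 0.108]
tool_rot: [-0.122, 0.992, -0.001, -0.0]
ft_force: [0.4, 0.3, 0.7]
grip_width: 0.0855
grasp_force: 0.0
```

```bash
python3 -c "
from h import *
go(.4795,-.2566,.03,194.05)"
```

```text
at [ 0.4802 -0.2568  0.108 ] yaw -165.93 tilt [-0.0007 -0.0025] t 12.2 F [0.4 0.3 0.7] w 0.0855 q6 -0.74
turn [-0.0007 -0.0004  0.0001] shift [0.0032 0.0017 0.39  ]
```

Emit:
apply_moves(
  steps=[
    [[0, 0, 0.1], [0, 0, 0], 1],
    [[0, 0, 0.1], [0, 0, 0], 1],
    [[0, 0, 0.1], [0, 0, 0], 1],
    [[0, 0, 0.06], [0, 0, 0], 1],
    [[0, 0, 0.03], [0, 0, 0], 1],
    [[0, 0, 0], [0, 0, 0], 1],
    [[0, 0, 0], [0, 0, 0], 1],
    [[0, 0, 0], [0, 0, 0], 1],
  ],
)

```text
clock: 12.87
eef_pos: [0.4801, -0.2572, 0.0301]
tool_rot: [-0.122, 0.992, -0.001, -0.0]
ft_force: [0.6, 0.3, -0.4]
grip_width: 0.0854
grasp_force: 0.0
```

Run:
```python
from h import *
go(.4795,-.2566,.03,194.05)
p=np.load("pics/top1.npz")["p"]
c=cv2.resize(p[145:173,238:263],None,fx=6,fy=6,interpolation=cv2.INTER_CUBIC).astype(int)
rb=c[...,0]-c[...,2]
for th in (60,66,72):
    m=(rb<th).astype(np.uint8)
    k=max(cv2.findContours(m,0,1)[0],key=cv2.contourArea)
    P=np.array([ray("top",(a+.5)/6-.5+238,(b+.5)/6-.5+145,.033)[:2] for a,b in k[:,0]],np.float32); print(th,cv2.fitEllipse(P))
```

```text
at [ 0.4801 -0.2572  0.0301] yaw -165.95 tilt [-0.0006 -0.0025] t 12.9 F [ 0.6  0.3 -0.4] w 0.0854 q6 -0.74
turn [-0.0007 -0.0004  0.    ] shift [0.0022 0.0037 0.0003]
60 ((0.6795656681060791, 0.12692631781101227), (0.052966050803661346, 0.057106733322143555), 97.69767761230469)
66 ((0.6796953678131104, 0.12697084248065948), (0.05490977689623833, 0.05908273905515671), 96.9925765991211)
72 ((0.6798997521400452, 0.12705539166927338), (0.05707993358373642, 0.06092711165547371), 96.5942153930664)
```

Emit:
apply_moves(
  steps=[
    [[0, 0, 0], [0, 0, 0], 0],
    [[0, 0, 0], [0, 0, 0], 0],
    [[0, 0, 0], [0, 0, 0], 0],
    [[0, 0, 0], [0, 0, 0], 0],
    [[0, 0, 0], [0, 0, 0], 0],
    [[0, 0, 0], [0, 0, 0], 0],
    [[0, 0, 0], [0, 0, 0], 0],
    [[0, 0, 0], [0, 0, 0], 0],
  ],
)

```text
clock: 13.53
eef_pos: [0.48, -0.2571, 0.03]
tool_rot: [-0.122, 0.992, -0.001, -0.0]
ft_force: [-0.5, 0.1, 5.9]
grip_width: 0.0594
grasp_force: 66.2
```

Emit:
apply_moves(
  steps=[
    [[0, 0, -0.05], [0, 0, 0], 0],
    [[0, 0, -0.1], [0, 0, 0], 0],
    [[0, 0, -0.15], [0, 0, 0], 0],
    [[0, 0, -0.15], [0, 0, 0], 0],
    [[0, 0, -0.15], [0, 0, 0], 0],
    [[0, 0, -0.1], [0, 0, 0], 0],
    [[0, 0, 0], [0, 0, 0], 0],
    [[0, 0, 0], [0, 0, 0], 0],
  ],
)

```text
clock: 14.2
eef_pos: [0.4799, -0.2567, 0.1698]
tool_rot: [-0.122, 0.992, -0.001, -0.001]
ft_force: [-0.6, -0.2, -3.0]
grip_width: 0.0591
grasp_force: 65.6
```

Run:
```python
from h import *
go(.5127,.2986,.14,185.55)
```

```text
at [ 0.4799 -0.2567  0.1698] yaw -165.95 tilt [-0.0007 -0.0025] t 14.2 F [-0.6 -0.2 -3. ] w 0.0591 q6 -0.74
turn [-0.0008 -0.0004  0.0472] shift [-0.4318  2.7474  0.1491]
```

Emit:
apply_moves(
  steps=[
    [[0, 0, 0], [0, 0, 0.0236], 0],
    [[0, 0, 0], [-0.0008, -0.0004, 0.0236], 0],
    [[-0.0216, 0.1374, 0], [0, 0, 0], 0],
    [[-0.0216, 0.1374, 0], [0, 0, 0], 0],
    [[-0.0216, 0.1374, 0], [0, 0, 0], 0],
    [[-0.0216, 0.1374, 0], [0, 0, 0], 0],
    [[-0.0216, 0.1374, 0], [0, 0, 0], 0],
    [[-0.0216, 0.1374, 0], [0, 0, 0], 0],
  ],
)

```text
clock: 14.87
eef_pos: [0.4873, -0.0883, 0.1664]
tool_rot: [-0.048, 0.999, 0.001, -0.003]
ft_force: [0.5, 0.9, -1.7]
grip_width: 0.0595
grasp_force: 65.8
```

Emit:
apply_moves(
  steps=[
    [[-0.0216, 0.1374, 0], [0, 0, 0], 0],
    [[-0.0216, 0.1374, 0], [0, 0, 0], 0],
    [[-0.0216, 0.1374, 0], [0, 0, 0], 0],
    [[-0.0216, 0.1374, 0], [0, 0, 0], 0],
    [[-0.0216, 0.1374, 0], [0, 0, 0], 0],
    [[-0.0216, 0.1374, 0], [0, 0, 0], 0],
    [[-0.0216, 0.1374, 0], [0, 0, 0], 0],
    [[-0.0216, 0.1374, 0], [0, 0, 0], 0],
  ],
)

```text
clock: 15.53
eef_pos: [0.5005, 0.1331, 0.1666]
tool_rot: [-0.048, 0.999, 0.0, -0.003]
ft_force: [0.5, -0.7, -3.4]
grip_width: 0.0593
grasp_force: 65.8
```

Emit:
apply_moves(
  steps=[
    [[-0.0216, 0.1374, 0], [0, 0, 0], 0],
    [[-0.0216, 0.1374, 0], [0, 0, 0], 0],
    [[-0.0216, 0.1374, 0], [0, 0, 0], 0],
    [[-0.0216, 0.1374, 0], [0, 0, 0], 0],
    [[-0.0216, 0.1374, 0], [0, 0, 0], 0],
    [[-0.0216, 0.1374, 0], [0, 0, 0], 0],
    [[0, 0, 0], [0, 0, 0], 0],
    [[0, 0, 0], [0, 0, 0], 0],
  ],
)

```text
clock: 16.2
eef_pos: [0.5106, 0.2996, 0.1664]
tool_rot: [-0.05, 0.999, -0.001, -0.003]
ft_force: [0.1, 0.7, -2.8]
grip_width: 0.0593
grasp_force: 65.9
```

Run:
```python
from h import *
go(.5127,.2986,.11,185.55)
```

```text
at [0.5106 0.2996 0.1664] yaw -174.28 tilt [-0.0061 -0.0017] t 16.2 F [ 0.1  0.7 -2.8] w 0.0593 q6 0.43
turn [-0.0004 -0.002   0.0009] shift [-0.0099 -0.0059  0.2819]
```

Emit:
apply_moves(
  steps=[
    [[0, 0, 0.08], [0, 0, 0], 0],
    [[0, 0, 0.08], [0, 0, 0], 0],
    [[0, 0, 0.06], [0, 0, 0], 0],
    [[0, 0, 0.02], [0, 0, 0], 0],
    [[0, 0, 0], [0, 0, 0], 0],
    [[0, 0, 0], [0, 0, 0], 0],
    [[0, 0, 0], [0, 0, 0], 0],
    [[0, 0, 0], [0, 0, 0], 0],
  ],
)

```text
clock: 16.87
eef_pos: [0.5128, 0.299, 0.1224]
tool_rot: [-0.048, 0.999, 0.001, -0.0]
ft_force: [-0.1, -0.0, -1.7]
grip_width: 0.0591
grasp_force: 66.1
```

Run:
```python
from h import *
go(.5127,.2986,.1001,185.55)
```

```text
at [0.5128 0.299  0.1224] yaw -174.46 tilt [-0.0002  0.002 ] t 16.9 F [-0.1 -0.  -1.7] w 0.0591 q6 0.43
turn [ 0.0006  0.     -0.0001] shift [ 0.0009 -0.002   0.1117]
```

Emit:
apply_moves(
  steps=[
    [[0, -0.002, 0.03], [0.0008, 0, 0], 0],
    [[0, 0, 0.03], [0, 0, 0], 0],
    [[0, 0, 0.012], [0, 0, 0], 0],
    [[0, 0, 0.009], [0, 0, 0], 0],
    [[0, 0, 0.007], [0, 0, 0], 0],
    [[0, 0, 0.006], [0, 0, 0], 0],
    [[0, 0, 0], [0, 0, 0], 0],
    [[0, 0, 0], [0, 0, 0], 0],
  ],
)

```text
clock: 17.53
eef_pos: [0.5123, 0.2986, 0.1027]
tool_rot: [-0.049, 0.999, -0.001, -0.001]
ft_force: [-0.3, -0.2, -2.8]
grip_width: 0.0595
grasp_force: 66.1
```

Run:
```python
from h import *
go(.5127,.2986,.1001,185.55); print(bot.get_obs()["ft_torque"])
```

```text
at [0.5123 0.2986 0.1027] yaw -174.44 tilt [-0.0014 -0.0013] t 17.5 F [-0.3 -0.2 -2.8] w 0.0595 q6 0.43
turn [-0.0004 -0.0005  0.0001] shift [-0.0022 -0.0002  0.0128]
[0.0146643  0.02991156 0.03795114]
```

Emit:
apply_moves(
  steps=[
    [[0, 0, 0.004], [0, 0, 0], 0],
    [[0, 0, 0.003], [0, 0, 0], 0],
    [[0, 0, 0.003], [0, 0, 0], 0],
    [[0, 0, 0.003], [0, 0, 0], 0],
    [[0, 0, 0], [0, 0, 0], 0],
    [[0, 0, 0], [0, 0, 0], 0],
    [[0, 0, 0], [0, 0, 0], 0],
    [[0, 0, 0], [0, 0, 0], 0],
  ],
)

```text
clock: 18.2
eef_pos: [0.5123, 0.2985, 0.1001]
tool_rot: [-0.048, 0.999, -0.001, -0.001]
ft_force: [0.7, -0.2, -1.9]
grip_width: 0.0591
grasp_force: 66.1
```

Run:
```python
from h import *
go(.5127,.2986,.1001,185.55); print(bot.get_obs()["ft_torque"])
```

```text
at [0.5123 0.2985 0.1001] yaw -174.44 tilt [-0.0014 -0.0013] t 18.2 F [ 0.7 -0.2 -1.9] w 0.0591 q6 0.43
turn [-0.0004 -0.0005  0.    ] shift [-0.0022  0.0001 -0.0001]
[ 3.18712008e-02 -3.50552921e-02 -2.34372907e-05]
```

Emit:
apply_moves(
  steps=[
    [[0, 0, 0.002], [0, 0, 0], 0],
    [[0, 0, 0.002], [0, 0, 0], 0],
    [[0, 0, 0], [0, 0, 0], 0],
    [[0, 0, 0], [0, 0, 0], 0],
    [[0, 0, 0], [0, 0, 0], 0],
    [[0, 0, 0], [0, 0, 0], 0],
    [[0, 0, 0], [0, 0, 0], 0],
    [[0, 0, 0], [0, 0, 0], 0],
  ],
)

```text
clock: 18.87
eef_pos: [0.5123, 0.2986, 0.1001]
tool_rot: [-0.048, 0.999, -0.001, -0.0]
ft_force: [-3.5, -0.9, 6.0]
grip_width: 0.0591
grasp_force: 66.9
```

The box is in contact at full depth (base 70 mm, +9 N), so I'll release and go for the low box.

Emit:
apply_moves(
  steps=[
    [[0, 0, 0], [0, 0, 0], 1],
    [[0, 0, 0], [0, 0, 0], 1],
    [[0, 0, 0], [0, 0, 0], 1],
    [[0, 0, 0], [0, 0, 0], 1],
    [[0, 0, -0.1], [0, 0, 0], 1],
    [[0, 0, -0.15], [0, 0, 0], 1],
    [[0, 0, -0.15], [0, 0, 0], 1],
    [[0, 0, -0.1], [0, 0, 0], 1],
  ],
)

```text
clock: 19.53
eef_pos: [0.5131, 0.2991, 0.2019]
tool_rot: [-0.048, 0.999, 0.0, 0.001]
ft_force: [1.6, 0.4, -0.2]
grip_width: 0.0855
grasp_force: 0.0
```

Run:
```python
from h import *
go(.4857,-.0243,.022,201.8)
```

```text
at [0.5131 0.2991 0.2019] yaw -174.44 tilt [0.0011 0.0002] t 19.5 F [ 1.6  0.4 -0.2] w 0.0855 q6 0.43
turn [-0.      0.0004 -0.0902] shift [ 0.728  -1.4506  0.8996]
```

Emit:
apply_moves(
  steps=[
    [[0, 0, 0], [0, 0, -0.03], 1],
    [[0, 0, 0], [0, 0, -0.03], 1],
    [[0, 0, 0], [0, 0, -0.0302], 1],
    [[0.0728, -0.145, 0], [0, 0, 0], 1],
    [[0.0728, -0.145, 0], [0, 0, 0], 1],
    [[0.0728, -0.145, 0], [0, 0, 0], 1],
    [[0.0728, -0.145, 0], [0, 0, 0], 1],
    [[0.0728, -0.145, 0], [0, 0, 0], 1],
  ],
)

```text
clock: 20.2
eef_pos: [0.4983, 0.1357, 0.1993]
tool_rot: [-0.189, 0.982, -0.001, -0.001]
ft_force: [0.5, -1.2, 0.5]
grip_width: 0.0859
grasp_force: 0.0
```

Emit:
apply_moves(
  steps=[
    [[0.0728, -0.145, 0], [0, 0, 0], 1],
    [[0.0728, -0.145, 0.1], [0, 0, 0], 1],
    [[0.0728, -0.145, 0.1], [0, 0, 0], 1],
    [[0.0728, -0.145, 0.1], [0, 0, 0], 1],
    [[0.0728, -0.145, 0.1], [0, 0, 0], 1],
    [[0, 0, 0.1], [0, 0, 0], 1],
    [[0, 0, 0], [0, 0, 0], 1],
    [[0, 0, 0], [0, 0, 0], 1],
  ],
)

```text
clock: 20.87
eef_pos: [0.4838, -0.025, 0.099]
tool_rot: [-0.189, 0.982, -0.0, -0.002]
ft_force: [0.5, -0.1, -0.3]
grip_width: 0.0861
grasp_force: 0.0
```

Run:
```python
from h import *
go(.4857,-.0243,.022,201.8)
n="top";p,d=camera(n); np.savez("pics/top2.npz",p=p,d=d)
C=cloud(n,d); q=C[195:220,188:206]
print("lid z",np.percentile(q[...,2],[10,50,90]).round(4))
for thr in (150,180): print(lid(n,p,196,207,.122,thr))
cv2.imwrite("pics/a2.png",cv2.resize(p[130:280,120:380,::-1],None,fx=3,fy=3))
```

```text
at [ 0.4838 -0.025   0.099 ] yaw -158.26 tilt [-0.0041 -0.0008] t 20.9 F [ 0.5 -0.1 -0.3] w 0.0861 q6 -0.43
turn [ 0.0002 -0.0013 -0.0003] shift [-0.01   -0.0005  0.3851]
lid z [0.0932 0.1225 0.1268]
[0.5116 0.2997 5.6409 0.1004 0.0627]
[0.512  0.2997 5.6654 0.0974 0.0605]
```

View pics/a2.png

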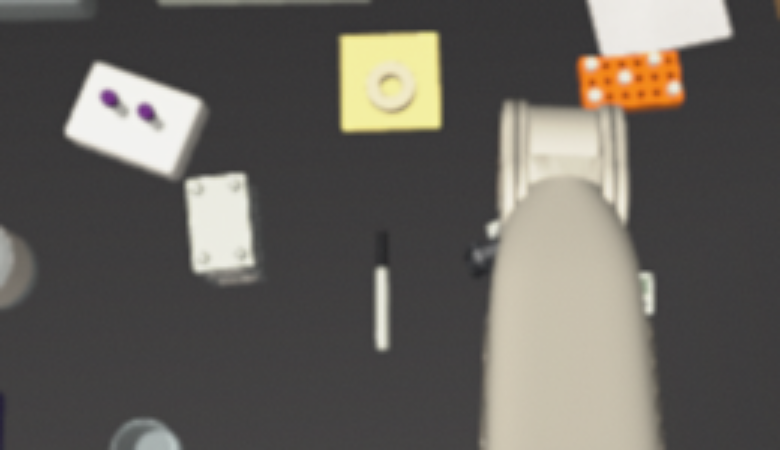

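The mid box sits in line on the tall one, with its lid at about 122 mm and its centre near px (194,205). The tape is on the pad, and the arm is over the low box.

Emit:
apply_moves(
  steps=[
    [[0, 0, 0.06], [0, 0, 0], 1],
    [[0, 0, 0.06], [0, 0, 0], 1],
    [[0, 0, 0.06], [0, 0, 0], 1],
    [[0, 0, 0], [0, 0, 0], 1],
    [[0, 0, 0], [0, 0, 0], 1],
    [[0, 0, 0], [0, 0, 0], 1],
    [[0, 0, 0], [0, 0, 0], 1],
    [[0, 0, 0], [0, 0, 0], 1],
  ],
)

```text
clock: 21.58
eef_pos: [0.4855, -0.0246, 0.0648]
tool_rot: [-0.189, 0.982, -0.001, 0.0]
ft_force: [0.1, 0.4, -0.1]
grip_width: 0.0856
grasp_force: 0.0
```

Run:
```python
from h import *
go(.4857,-.0243,.022,201.8)
```

```text
at [ 0.4855 -0.0246  0.0648] yaw -158.18 tilt [ 0.0006 -0.0014] t 21.6 F [ 0.1  0.4 -0.1] w 0.0856 q6 -0.43
turn [-0.0005  0.      0.0001] shift [-0.0014  0.0012  0.2139]
```

Emit:
apply_moves(
  steps=[
    [[0, 0, 0.07], [0, 0, 0], 1],
    [[0, 0, 0.07], [0, 0, 0], 1],
    [[0, 0, 0.05], [0, 0, 0], 1],
    [[0, 0, 0.024], [0, 0, 0], 1],
    [[0, 0, 0], [0, 0, 0], 1],
    [[0, 0, 0], [0, 0, 0], 1],
    [[0, 0, 0], [0, 0, 0], 1],
    [[0, 0, 0], [0, 0, 0], 1],
  ],
)

```text
clock: 22.25
eef_pos: [0.4852, -0.0249, 0.0216]
tool_rot: [-0.189, 0.982, -0.001, -0.0]
ft_force: [-0.2, 0.1, -0.1]
grip_width: 0.0853
grasp_force: 0.0
```

Emit:
apply_moves(
  steps=[
    [[0, 0, 0], [0, 0, 0], 0],
    [[0, 0, 0], [0, 0, 0], 0],
    [[0, 0, 0], [0, 0, 0], 0],
    [[0, 0, 0], [0, 0, 0], 0],
    [[0, 0, 0], [0, 0, 0], 0],
    [[0, 0, 0], [0, 0, 0], 0],
    [[0, 0, 0], [0, 0, 0], 0],
    [[0, 0, 0], [0, 0, 0], 0],
  ],
)

```text
clock: 22.92
eef_pos: [0.4851, -0.0248, 0.0216]
tool_rot: [-0.189, 0.982, -0.001, -0.0]
ft_force: [-0.7, 0.3, 6.0]
grip_width: 0.0589
grasp_force: 66.4
```

Emit:
apply_moves(
  steps=[
    [[0, 0, -0.1], [0, 0, 0], 0],
    [[0, 0, -0.15], [0, 0, 0], 0],
    [[0, 0, -0.15], [0, 0, 0], 0],
    [[0, 0, -0.15], [0, 0, 0], 0],
    [[0, 0, -0.15], [0, 0, 0], 0],
    [[0, 0, -0.15], [0, 0, 0], 0],
    [[0, 0, -0.1], [0, 0, 0], 0],
    [[0, 0, 0], [0, 0, 0], 0],
  ],
)

```text
clock: 23.58
eef_pos: [0.4873, -0.0248, 0.2151]
tool_rot: [-0.189, 0.982, -0.002, 0.003]
ft_force: [0.0, -0.4, -3.2]
grip_width: 0.0591
grasp_force: 65.9
```

Run:
```python
from h import *
go(.5122,.2984,.144,185.55)
```

```text
at [ 0.4873 -0.0248  0.2151] yaw -158.21 tilt [ 0.0066 -0.0019] t 23.6 F [ 0.  -0.4 -3.2] w 0.0591 q6 -0.43
turn [-0.0011  0.0019  0.0902] shift [-0.2804  1.5963  0.3557]
```

Emit:
apply_moves(
  steps=[
    [[0, 0, 0], [0, 0, 0.03], 0],
    [[0, 0, 0], [0, 0, 0.03], 0],
    [[0, 0, 0], [0, 0, 0.0302], 0],
    [[-0.0217, 0.1228, 0], [0, 0, 0], 0],
    [[-0.0217, 0.1228, 0], [0, 0, 0], 0],
    [[-0.0217, 0.1228, 0], [0, 0, 0], 0],
    [[-0.0217, 0.1228, 0], [0, 0, 0], 0],
    [[-0.0217, 0.1228, 0], [0, 0, 0], 0],
  ],
)

```text
clock: 24.25
eef_pos: [0.4934, 0.1004, 0.2085]
tool_rot: [-0.048, 0.999, -0.001, -0.003]
ft_force: [-0.2, -0.2, -2.4]
grip_width: 0.0594
grasp_force: 65.9
```

Emit:
apply_moves(
  steps=[
    [[-0.0217, 0.1228, 0], [0, 0, 0], 0],
    [[-0.0217, 0.1228, 0], [0, 0, 0], 0],
    [[-0.0217, 0.1228, 0], [0, 0, 0], 0],
    [[-0.0217, 0.1228, 0], [0, 0, 0], 0],
    [[-0.0217, 0.1228, 0], [0, 0, 0], 0],
    [[-0.0217, 0.1228, 0], [0, 0, 0], 0],
    [[-0.0217, 0.1228, 0], [0, 0, 0], 0],
    [[-0.0217, 0.1228, 0], [0, 0, 0], 0],
  ],
)

```text
clock: 24.92
eef_pos: [0.5091, 0.2993, 0.2078]
tool_rot: [-0.049, 0.999, -0.002, -0.003]
ft_force: [1.2, 0.5, -2.7]
grip_width: 0.0591
grasp_force: 65.9
```

Emit:
apply_moves(
  steps=[
    [[0, 0, 0.08], [0, 0, 0], 0],
    [[0, 0, 0.08], [0, 0, 0], 0],
    [[0, 0, 0.06], [0, 0, 0], 0],
    [[0, 0, 0.02], [0, 0, 0], 0],
    [[0, 0, 0], [0, 0, 0], 0],
    [[0, 0, 0], [0, 0, 0], 0],
    [[0, 0, 0], [0, 0, 0], 0],
    [[0, 0, 0], [0, 0, 0], 0],
  ],
)

```text
clock: 25.58
eef_pos: [0.5106, 0.2987, 0.1634]
tool_rot: [-0.048, 0.999, -0.0, 0.0]
ft_force: [-0.5, 0.5, -2.5]
grip_width: 0.0593
grasp_force: 65.9
```

Run:
```python
from h import *
go(.5115,.2983,.1436,185.55)
```

```text
at [0.5106 0.2987 0.1634] yaw -174.46 tilt [ 0.0001 -0.0004] t 25.6 F [-0.5  0.5 -2.5] w 0.0593 q6 0.43
turn [-0.0001  0.     -0.0001] shift [-0.0042 -0.0023  0.099 ]
```

Emit:
apply_moves(
  steps=[
    [[-0.0042, -0.0023, 0.03], [0, 0, 0], 0],
    [[0, 0, 0.02], [0, 0, 0], 0],
    [[0, 0, 0.012], [0, 0, 0], 0],
    [[0, 0, 0.009], [0, 0, 0], 0],
    [[0, 0, 0.007], [0, 0, 0], 0],
    [[0, 0, 0.006], [0, 0, 0], 0],
    [[0, 0, 0], [0, 0, 0], 0],
    [[0, 0, 0], [0, 0, 0], 0],
  ],
)

```text
clock: 26.25
eef_pos: [0.5109, 0.2982, 0.1457]
tool_rot: [-0.048, 0.999, -0.001, -0.001]
ft_force: [0.3, -1.0, -1.6]
grip_width: 0.059
grasp_force: 65.9
```

Run:
```python
from h import *
go(.5115,.2983,.1436,185.55)
```

```text
at [0.5109 0.2982 0.1457] yaw -174.44 tilt [-0.0014 -0.0013] t 26.2 F [ 0.3 -1.  -1.6] w 0.0590 q6 0.43
turn [-0.0004 -0.0005  0.    ] shift [-0.0032  0.0004  0.0104]
```

No contact force, and it is already about 4 mm into the lugs. I'll lower the last 2 mm gently.

Emit:
apply_moves(
  steps=[
    [[-0.001, 0, 0.004], [0, 0, 0], 0],
    [[0, 0, 0.003], [0, 0, 0], 0],
    [[0, 0, 0.003], [0, 0, 0], 0],
    [[0, 0, 0.002], [0, 0, 0], 0],
    [[0, 0, 0.001], [0, 0, 0], 0],
    [[0, 0, 0], [0, 0, 0], 0],
    [[0, 0, 0], [0, 0, 0], 0],
    [[0, 0, 0], [0, 0, 0], 0],
  ],
)

```text
clock: 26.92
eef_pos: [0.5112, 0.2982, 0.1436]
tool_rot: [-0.048, 0.999, -0.0, -0.0]
ft_force: [-1.1, -0.4, 3.3]
grip_width: 0.059
grasp_force: 66.4
```

Seated at full depth (+5 N). Now release, retreat and check.

Emit:
apply_moves(
  steps=[
    [[0, 0, 0.002], [0, 0, 0], 0],
    [[0, 0, 0], [0, 0, 0], 0],
    [[0, 0, 0], [0, 0, 0], 1],
    [[0, 0, 0], [0, 0, 0], 1],
    [[0, 0, 0], [0, 0, 0], 1],
    [[0, 0, 0], [0, 0, 0], 1],
    [[0, 0, -0.1], [0, 0, 0], 1],
    [[0, 0, -0.15], [0, 0, 0], 1],
  ],
)

```text
clock: 27.58
eef_pos: [0.509, 0.297, 0.1893]
tool_rot: [-0.048, 0.999, -0.003, -0.005]
ft_force: [0.2, -0.1, -0.4]
grip_width: 0.0853
grasp_force: 0.0
```

Emit:
apply_moves(
  steps=[
    [[0, 0, -0.15], [0, 0, 0], 1],
    [[0, -0.05, -0.1], [0, 0, 0], 1],
    [[0.05, -0.15, 0], [0, 0, 0], 1],
    [[0.1, -0.15, 0], [0, 0, 0], 1],
    [[0.1, -0.15, 0], [0, 0, 0], 1],
    [[0.1, -0.15, 0], [0, 0, 0], 1],
    [[0.1, -0.15, 0], [0, 0, 0], 1],
    [[0.1, -0.15, 0], [0, 0, 0], 1],
  ],
)

```text
clock: 28.25
eef_pos: [0.4191, 0.0972, 0.2429]
tool_rot: [-0.049, 0.999, -0.001, -0.001]
ft_force: [0.7, -0.4, -0.9]
grip_width: 0.0856
grasp_force: 0.0
```

Emit:
apply_moves(
  steps=[
    [[0.05, -0.15, 0], [0, 0, 0], 1],
    [[0, -0.15, 0], [0, 0, 0], 1],
    [[0, -0.15, 0], [0, 0, 0], 1],
    [[0, -0.1, 0], [0, 0, 0], 1],
    [[0, 0, 0], [0, 0, 0], 1],
    [[0, 0, 0], [0, 0, 0], 1],
    [[0, 0, 0], [0, 0, 0], 1],
    [[0, 0, 0], [0, 0, 0], 1],
  ],
)

```text
clock: 28.92
eef_pos: [0.4208, -0.0111, 0.2431]
tool_rot: [-0.049, 0.999, -0.0, -0.001]
ft_force: [0.0, -0.5, -0.2]
grip_width: 0.0855
grasp_force: 0.0
```

Run:
```python
from h import *
go(.5115,.2983,.1436,185.55)
im=[]
for n,u,v in (("top",193,205),("side",254,135)):
    p,d=camera(n); C=cloud(n,d); q=C[v-8:v+8,u-8:u+8,2]; print(n,"z",np.percentile(q,[10,50,90]).round(4))
    try: print(lid(n,p,u,v,.158,180))
    except Exception as e: print(e)
    im.append(cv2.resize(p[v-60:v+70,u-60:u+120,::-1],None,fx=2.2,fy=2.2,interpolation=cv2.INTER_CUBIC))
cv2.imwrite("pics/a3.png",np.hstack(im))
```

```text
at [ 0.4208 -0.0111  0.2431] yaw -174.37 tilt [-0.0017 -0.001 ] t 28.9 F [ 0.  -0.5 -0.2] w 0.0855 q6 -0.12
turn [-0.0003 -0.0006  0.0004] shift [-0.6011  1.4961  0.4975]
top z [0.156  0.1591 0.1623]
[0.5118 0.2995 5.6194 0.0977 0.0607]
side z [0.4145 0.4313 0.4495]
[5.63800e-01 2.77000e-01 7.80522e+01 1.20000e-01 7.16000e-02]
```

View pics/a3.png

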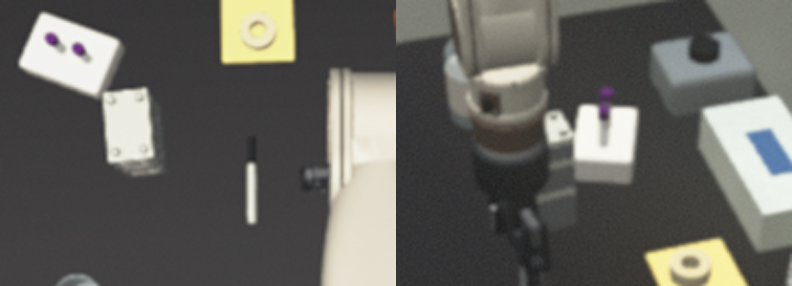

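The top view shows the stack upright and in line, with its top lid at about 158 mm at px (193,205). The tape lies flat on the pad, the marker and foam holder look unmoved, and the gripper is clear of everything.

```bash
python3 -c "
from workcell import bot
print(bot.job_done())"
```

```text
the job is handed in; nothing more can be done
None
```

The job is handed in at about 29 s on the clock: the tape roll lies flat on the notepad, and the middle and lowest boxes are stacked on the tallest one, fully down (top lid about 158 mm) and in line to within about 1 mm by the top camera.

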